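# Put a sample jar away in a drying cabinet with a two-position roller catch

## Task

Put the orange-capped sample jar away in the small drying cabinet: pull its door, which is held ajar in the airing position of its roller catch, out past the catch and wide open, and stand the jar upright in the white bin on the inside of the door. Then push the door shut, past the airing position and on past the second click, until the catch snaps and holds it fully home against its rubber bumper; do it gently, without slamming it or leaning on it hard once it is home, leave go of it, and do not disturb the other things on the bench.

Things in the scene. Friction and masses are not known exactly. Their poses are not given: they have to be found in the camera images.
- cabinet: Fixed white sheet-metal drying cabinet, 200 deep (x) x 214 wide (y) x 206 high. Origin: centre of its underside; x points from its front into the cabinet. Placed and turned differently each time. Roof closed (underside 200 above the bench): the inside is reached only at the opened door.
- door (a joint): Angle (rad) of the blue inset door about its upright hinge: 0 = nominally flush, grows as it opens, turning clockwise seen from above; stop at 1.8. Clear of the catch it stays where left. Panel 188 wide, 14 thick, 25 to 193 above the bench, 0.6 kg. Starts ajar in the airing position, 0.13 to 0.18. True home differs each time, -0.07 to +0.07 (see roller), and must be felt.
- roller (a joint): Lift (m) of the sprung roller above the door's two-ridged catch tongue: 0 free, 0.0025 on a ridge, about 0.001 at home. Opening, the outer ridge lets go at 0.22 to 0.38 rad. Each ridge resists up to about 6 N at the handle, then lets go suddenly; past the second the roller pulls the door in, about 4 N, over the last 4 mm. Roller and bumper are bolted together at an unreported depth, +-11 mm.
- bumper (a joint): Compression (m) of the black rubber bumper inside, behind the door's free edge, 165 from the hinge: 0 while the door is off it, about 0.001 when the catch holds the door home and nobody pushes. Stiffness 5 N per mm; pressing it beyond 0.004 (20 N) is too hard. The door cannot touch it before the second ridge has passed.
- door_hinge (a point): Point on the upright hinge line, 185 above the bench. Its frame is the door's and turns with it: x through the door towards its inside (outer face x = 0, inner face x = 14), y from the free edge to the hinge (the door lies on the -y side), z up.
- door_grip (a point): Grip point of the upright steel bar handle, 185 above the bench; in the door's frame 55 outside the outer face and 155 from the hinge line. Bar 12 in diameter, from 99 to 205 above the bench; its two stays to the door are at 112 and 145, so above 150 it is free all round, with 49 clear between bar and door. Axes as door_hinge.
- bin_floor (a point): Centre of the inner floor of the white open bin on the door's inner face, 114 above the bench, 48 behind the outer face (34 from the inner face), 75 from the hinge line. Inside 60 x 60, walls 24 high. Swings with the door, axes as door_hinge. The steel catch tongue stands out beside it, 140 to 188 from the hinge line, to 86 behind the outer face, top at 174.
- jar_center (a point): Centre (half-way up) of the amber glass sample jar with the ORANGE cap: 44 in diameter, 80 high, upright, 0.08 to 0.17 kg, z along its axis. Straight-sided up to 50 above its foot, then narrowing; cap 40 in diameter.
- mouse: Black computer mouse, 100 x 60 x 34, loose on the bench; leave alone. Origin: centre of its underside.
- tin: Aluminium tin, 60 in diameter, 35 high, loose; leave alone. Origin: centre of its underside.
- screwdriver: Screwdriver about 180 long lying on the bench, loose; leave alone.
- cup: White ceramic cup, 70 in diameter, 60 high, loose; leave alone. Origin: centre of its underside.
- jar_b: Amber jar like the sample jar but with a blue cap (44 in diameter, 80 high), loose; leave alone. Origin: centre of its underside. The three jars change places.
- jar_c: Amber jar like the sample jar but with a white cap (44 in diameter, 80 high), loose; leave alone. Origin: centre of its underside. The three jars change places.

How it is judged:
By the outcome, as a careful person would: the job done as asked, in the order asked, and still so for the second after the job is handed in, with the robot touching nothing.
It also fails if it takes over 64 s, if anything falls off the work surface, if the arm or the gripper's body presses on something with over 40 N, if the wrist force passes 120 N, or if a joint passes its speed limit or range.

## Robot

A 6-joint arm with a two-finger parallel gripper is mounted at the origin on the work surface. World frame = base frame: x ahead of the robot, y to its left, z up, the work surface at z = 0. Lengths are in m, angles in rad, forces in N, time in s.
With the tool pointing down it reaches from about 0.3 to 0.775 m from the base axis. Payload 14.6 kg.
Tool frame: the origin (TCP) lies on the centre line of the jaws, within the pads' length; the fingertips stand 19 mm ahead of it and the grasp point (between the pads) is the TCP; z points along the fingers, y is the direction in which the jaws open and shut (so a half turn about z gives the same grasp; the last joint's range is limited). The gripper opens to 94 mm and grips with 3 to 60 N. Pads are 16 mm wide; open, the fingers measure 119 mm over their backs; the gripper's body (75 mm by 177 mm) begins 78 mm behind the grasp point.
Start: joints at [-1.333, 0.3, 1.521, -0, 1.321, -0.067], TCP at [0.165, -0.525, 0.224] pointing down, gripper open.
Joint ranges: [-3.03, 3.03], [-0.79, 2.21], [0.23, 2.52], [-1.04, 4.18], [0, 3.07], [-2.55, 2.55]. Speed limits (rad/s): [2.22, 2.22, 2.57, 3.14, 3.14, 3.14].

## Interface

Orientations are given as [roll, pitch, yaw] about the fixed x, y, z axes, in that order (R = Rz(yaw) Ry(pitch) Rx(roll)).
In Python, from station import ctrl gives the robot as it stands. The module is installed in compiled form; this text tells all that it offers.
- The arm moves only by the shell command python3 -m creep 'ROWS' [FORCE]. ROWS is a JSON object of lists of equal length, an entry for each row: "translation": the shift along the world's x, y, z in mm, a list of three; "yaw": the turn about the world's z in rad; "gripper": the closure in counts, from 0 (fully open) to 255 (shut). A call has 1 to 5 rows; each row is the pose to reach, as a shift and turn from the pose measured when the call began; what a row does not reach only later rows make up. A row lasts 1/12 s, in which the tool goes at most 41.7 mm and 7.16 degrees, less where a joint would pass 70% of its speed; a pose out of reach is approached as far as the arm can. A call with a gripper value outside its range is refused whole. The fingers move at their own pace and stop on an object; FORCE is the grip in N (left out, the last holds). Time passes only in rows, so rows that repeat a pose let the fingers close. It gives the time, the measured TCP pose, the force and the opening at its end, in the units of the state.
- ctrl.get_obs(): the state, without advancing time (a new reading comes with each control period).
- ctrl.camera(name): name is "scene" or "top"; returns a dict with "pixels" (384x512x3 uint8, red, green, blue), "depth" (384x512 float32, m along the optical axis (not along the pixel's ray), 0 where there is no reading), "fx", "fy", "cx", "cy" (pixels), "dist" ([k1, k2, p1, p2, k3] as OpenCV has them; the pictures are not rectified), "R" (3x3) and "t" (3): a world point X has camera coordinates R X + t. Camera axes: x right, y down, z forward; pixel columns grow to the right and rows downward; lengths in m; the calibration is good to about 2 mm. A picture is of the moment at which its call begins.
- ctrl.hand_in(): hands the job in, once; it reports no verdict.
The state is a dict: "time_s": time; "qpos": joint angles; "joint_vel": joint speeds; "tau": joint torques, N m; "ee_pos": TCP position; "eef_rot": TCP orientation; "force": force on the tool from outside, world axes, zero at the start; "moment": the same for the moment, N m; "grip_width": finger opening in m.
Only numpy, scipy, OpenCV 4.12 (cv2) and the standard library are available. Lean on these libraries where they do the work, as an engineer would, in place of code of your own. Each camera call takes 0.05 s, during which the arm holds its last target. There are 200 camera calls.

## Working session

There is one attempt and no reset: what is moved stays moved. The work goes in short steps, Python scripts to look and compute and a shell command to move; the robot and the scene stay as the last step left them, time stands still between calls to the robot, and variables do not carry over. Pictures are saved under pics/ and viewed, about 8 in all and at most 12, crops included, and the job is handed in when it is done.

```bash
mkdir -p pics; cat > h.py <<'E'
from station import ctrl
import numpy as np, cv2
def snap(n,fn=None):
    c=ctrl.camera(n)
    if fn: cv2.imwrite('pics/'+fn,c['pixels'][:,:,::-1])
    return c
def cloud(c):
    h,w=c['depth'].shape
    K=np.array([[c['fx'],0,c['cx']],[0,c['fy'],c['cy']],[0,0,1.]])
    u,v=np.meshgrid(np.arange(w),np.arange(h))
    n=cv2.undistortPoints(np.stack([u,v],-1).reshape(-1,1,2).astype(float),K,np.array(c['dist'])).reshape(h,w,2)
    d=c['depth']
    P=np.dstack([n[...,0]*d,n[...,1]*d,d])
    R=np.array(c['R']);t=np.array(c['t'])
    W=(P-t)@R
    W[d==0]=np.nan
    return W
E
python3 - <<'E'
from h import *
a=snap('scene','s1.png');b=snap('top','t1.png')
for c in(a,b):
    R=np.array(c['R']);print('cam',-R.T@np.array(c['t']),R[2], c['fx'])
np.save('s1.npy',cloud(a));np.save('t1.npy',cloud(b))
cv2.imwrite('pics/both1.png',cv2.resize(np.hstack([a['pixels'],b['pixels']])[:,:,::-1],(1024,384)))
print(ctrl.get_obs())
E
```

```text
cam [ 1.10354994 -0.0082629   0.94102484] [-0.51279498  0.11333101 -0.85099788] 426.97370889760975
cam [0.52646882 0.10530911 1.00655077] [ 0.08742618  0.00404059 -0.99616281] 361.8510856120792
{'time_s': 0.1, 'qpos': array([-1.33261503e+00,  3.00403938e-01,  1.52152276e+00,  1.90855650e-05,
        1.32069386e+00, -6.65587246e-02]), 'joint_vel': array([ 4.40077664e-04, -2.89764593e-03, -1.46948261e-03,  8.70129632e-05,
        2.36032859e-03, -1.40321981e-04]), 'tau': array([ 4.36982969e-03, -5.32633102e+01, -3.53280187e+01,  7.10854121e-02,
        2.34783569e-02, -7.55443648e-05]), 'ee_pos': array([ 0.16499706, -0.52444095,  0.22394783]), 'eef_rot': array([-3.14056825e+00, -8.68115689e-05,  3.04735247e-01]), 'force': array([ 0.10681635, -0.34812659,  0.07199918]), 'moment': array([-0.06400513, -0.02016776,  0.00233109]), 'grip_width': 0.0940922949465485}
```

View pics/s1.png

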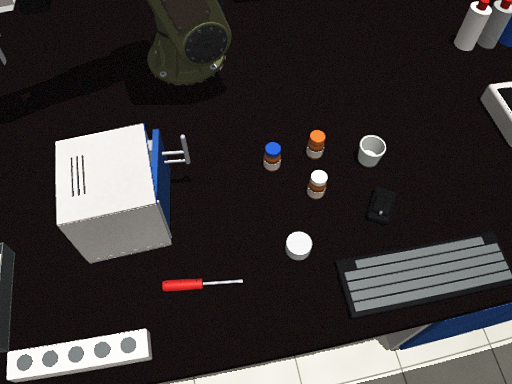

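View pics/t1.png

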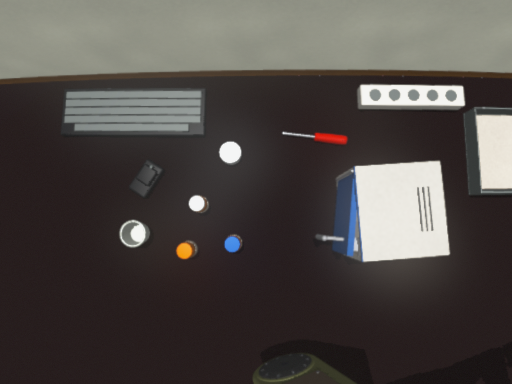

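The scene view shows the cabinet at the left (55–170, 125–265) with its handle at about (185, 150), and the orange jar at (317, 140). In the top view the orange cap is at (186, 251), the handle at (320, 238) and the blue door edge at (345, 215).

```bash
python3 - <<'E'
from h import *
T=np.load('t1.npy');S=np.load('s1.npy')
t=cv2.imread('pics/t1.png');s=cv2.imread('pics/s1.png')
def pr(n,P): print(n,np.round(np.nanmedian(P,0)*1000),np.round(np.nanmin(P,0)*1000),np.round(np.nanmax(P,0)*1000),len(P))
for nm,W,im in(('top',T,t),('scn',S,s)):
    hsv=cv2.cvtColor(im,cv2.COLOR_BGR2HSV)
    z=W[...,2]
    m=(hsv[...,0]>4)&(hsv[...,0]<20)&(hsv[...,1]>180)&(hsv[...,2]>150)&(z>.06)&(z<.1)
    pr(nm+' orange',W[m])
    m=(hsv[...,0]>100)&(hsv[...,0]<130)&(hsv[...,1]>120)&(z>.06)&(z<.1)&(W[...,0]<.6)&(W[...,1]>-.1)
    pr(nm+' blue cap',W[m])
    # roof rect
    m=(z>.196)&(z<.216)&(W[...,0]>.2)&(W[...,1]<-.12)&(hsv[...,1]<60)&(hsv[...,2]>120)
    n,l,st,_=cv2.connectedComponentsWithStats(m.astype(np.uint8))
    k=1+np.argmax(st[1:,4]); P=W[l==k]
    r=cv2.minAreaRect((P[:,:2]*1000).astype(np.float32));print(nm,'roof',r,np.round(cv2.boxPoints(r)),np.median(P[:,2]))
    # door blue top
    m=(hsv[...,0]>100)&(hsv[...,0]<130)&(hsv[...,1]>120)&(z>.184)&(z<.2)&(W[...,1]<-.05)
    P=W[m];pr(nm+' door top',P)
    if len(P)>5: r=cv2.minAreaRect((P[:,:2]*1000).astype(np.float32));print(r,np.round(cv2.boxPoints(r)))
    # handle
    m=(z>.195)&(z<.212)&(W[...,1]>-.17)&(W[...,1]<0)&(W[...,0]>.2)
    n,l,st,ce=cv2.connectedComponentsWithStats(m.astype(np.uint8))
    for k in range(1,n):
        if st[k,4]>3: pr(nm+' handle',W[l==k]);print(st[k])
for (u,v) in[(320,238),(230,152),(146,178),(134,234),(197,204),(186,251),(233,244),(300,134),(330,139)]:
    print((u,v),np.round(T[v,u]*1000))
E
```

```text
top orange [459. 298.  79.] [441. 280.  68.] [477. 318.  82.] 188
top blue cap [474. 175.  79.] [456. 157.  72.] [492. 195.  84.] 191
top roof ((551.8161010742188, -216.6173095703125), (216.2395477294922, 199.50428771972656), 2.7056143283843994) [[ 439. -122.]
 [ 449. -321.]
 [ 665. -311.]
 [ 655. -112.]] 0.20558908842250265
top door top [ 527. -104.  192.] [ 453. -114.  188.] [626. -90. 200.] 415
((539.51513671875, -105.15433502197266), (14.91646671295166, 173.79713439941406), 83.8348388671875) [[ 452. -103.]
 [ 625. -122.]
 [ 627. -107.]
 [ 454.  -88.]]
top handle [ 553. -141.  205.] [ 440. -170.  195.] [ 654. -104.  210.] 2462
[ 351  165   34   97 2462]
top handle [492. -38. 202.] [488. -45. 197.] [496. -33. 205.] 24
[322 236   6   5  24]
top handle [237.  -6. 208.] [235. -16. 196.] [238.  -1. 211.] 9
[309 355   8   2   9]
scn orange [460. 299.  80.] [441. 278.  71.] [478. 317.  85.] 154
scn blue cap [481. 174.  80.] [  96. -100.   60.] [ 553. 1105.  100.] 340
scn roof ((552.045166015625, -214.84393310546875), (218.7941436767578, 199.07025146484375), 3.337390899658203) [[ 437. -122.]
 [ 449. -321.]
 [ 667. -308.]
 [ 655. -109.]] 0.20544573631742982
scn door top [ 534. -104.  193.] [ 453. -114.  184.] [634. -91. 200.] 384
((543.0861206054688, -105.68606567382812), (14.654698371887207, 182.35169982910156), 84.51525115966797) [[ 452. -104.]
 [ 633. -122.]
 [ 635. -107.]
 [ 453.  -90.]]
scn handle [236.  -9. 204.] [229. -18. 195.] [240.  -0. 212.] 32
[179  54   8   6  32]
scn handle [ 569. -141.  205.] [ 440. -170.  195.] [ 658. -105.  210.] 2279
[ 122  123   37   89 2279]
scn handle [495. -38. 201.] [489. -44. 195.] [499. -32. 206.] 27
[180 134   6   6  27]
(320, 238) [491. -33. 175.]
(230, 152) [720. 183.  37.]
(146, 178) [652. 414.  33.]
(134, 234) [498. 455.   2.]
(197, 204) [577. 265.  79.]
(186, 251) [457. 293.  76.]
(233, 244) [474. 173.  79.]
(300, 134) [773. -11.  16.]
(330, 139) [757. -93.  23.]
```

```bash

python3 -m creep '{"translation":[[20,30,25],[40,60,50],[60,90,76],[80,120,76],[100,150,76]],"yaw":[0.12,0.24,0.36,0.48,0.6],"gripper":[163,163,163,163,163]}' 40
python3 -m creep '{"translation":[[22,34,0],[44,68,0],[66,102,0],[88,136,0],[110,170,0]],"yaw":[0.12,0.24,0.36,0.48,0.6],"gripper":[163,163,163,163,163]}'
python3 -m creep '{"translation":[[22,34,0],[44,68,0],[66,102,0],[88,136,0],[110,170,0]],"yaw":[0.12,0.24,0.36,0.48,0.6],"gripper":[163,163,163,163,163]}'
python3 -m creep '{"translation":[[0,0,0],[0,0,0],[0,0,0],[0,0,0],[0,0,0]],"yaw":[0.12,0.24,0.36,0.48,0.6],"gripper":[163,163,163,163,163]}'
```

```text
time_s: 0.52
ee_pos: [0.2659, -0.373, 0.3015]
eef_rot: [3.14, 0.001, 0.91]
force: [0.6, -0.5, -0.3]
grip_width: 0.0643
time_s: 0.93
ee_pos: [0.3763, -0.2011, 0.3015]
eef_rot: [3.14, 0.001, 1.516]
force: [0.2, -0.1, -0.7]
grip_width: 0.0346
time_s: 1.35
ee_pos: [0.4869, -0.0289, 0.3014]
eef_rot: [3.14, 0.001, 2.122]
force: [0.5, -2.0, -0.4]
grip_width: 0.0336
time_s: 1.77
ee_pos: [0.4868, -0.0288, 0.3011]
eef_rot: [3.14, 0.0, 2.728]
force: [0.9, 0.3, 0.6]
grip_width: 0.0337
```

```bash

python3 -m creep '{"translation":[[6,-9,0],[6,-9,0],[6,-9,0],[6,-9,-35],[6,-9,-60]],"yaw":[0.12,0.24,0.3,0.3,0.3],"gripper":[163,163,163,163,163]}'
python3 -m creep '{"translation":[[0,0,-20],[0,0,-40],[0,0,-56],[0,0,-56],[0,0,-56]],"yaw":[0,0,0,0,0],"gripper":[163,163,163,206,206]}'
```

```text
time_s: 2.18
ee_pos: [0.4927, -0.0378, 0.2397]
eef_rot: [3.14, 0.001, 3.029]
force: [0.9, 0.1, -0.1]
grip_width: 0.0337
time_s: 2.6
ee_pos: [0.4925, -0.0378, 0.1836]
eef_rot: [3.14, -0.001, 3.029]
force: [0.3, -0.5, -0.4]
grip_width: 0.024
```

```bash
python3 - <<'E'
from h import *
a=snap('scene');b=snap('top')
x=np.hstack([cv2.resize(a['pixels'][90:220,100:260],None,fx=2.4,fy=2.4),cv2.resize(b['pixels'][180:310,270:430],None,fx=2.4,fy=2.4)])
cv2.imwrite('pics/c1.png',x[:,:,::-1]);print(ctrl.get_obs()['ee_pos'],ctrl.get_obs()['eef_rot'],ctrl.get_obs()['force'])
E
```

```text
[ 0.49315308 -0.03786473  0.18485359] [3.14043347e+00 2.00911050e-03 3.02887878e+00] [-0.96096983 -0.00340984  0.23008639]
```

View pics/c1.png

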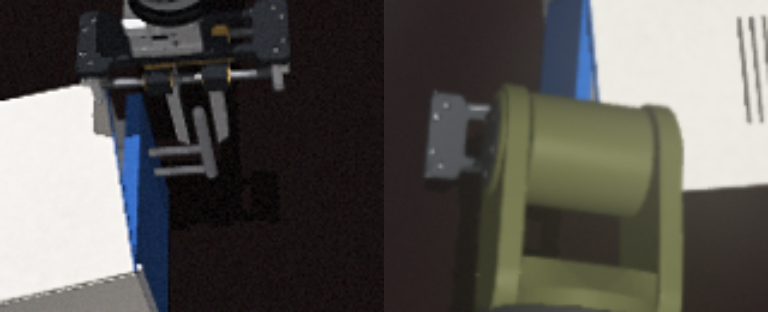

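The left crop (scene) shows the bar at (203, 150) between the two fingers at (185, 120) and (222, 130). The right crop (top) is blocked by the arm. Now I'll work out the arc.

```bash
cat >> h.py <<'E'
H=np.array([642,-110.]);B=.05
def fr(th):
    p=th-B; return np.array([-np.cos(p),np.sin(p)]),np.array([np.sin(p),np.cos(p)])
def pt(th,a,o):
    u,n=fr(th); return H+a*u+o*n   # a from hinge, o outside
E
python3 - <<'E'
from h import *
ths=[.16,.2,.25,.3,.36,.42]+list(np.arange(.5,1.71,.08))
for i in range(0,len(ths)-1,5):
    g0=pt(ths[i],155,55)
    for t in ths[i+1:i+6]: print(round(t,2),np.round(pt(t,155,55)-g0),round(ths[i]-t,2))
    print('end',pt(t,155,55))
E
```

```text
0.2 [3. 6.] -0.04
0.25 [ 7. 13.] -0.09
0.3 [11. 20.] -0.14
0.36 [17. 28.] -0.2
0.42 [23. 36.] -0.26
end [517.37811019  -2.67160404]
0.5 [ 9. 10.] -0.08
0.58 [19. 18.] -0.16
0.66 [29. 27.] -0.24
0.74 [40. 34.] -0.32
0.82 [52. 40.] -0.4
end [569.01128433  37.38604882]
0.9 [12.  5.] -0.08
0.98 [24. 10.] -0.16
1.06 [37. 13.] -0.24
1.14 [50. 15.] -0.32
1.22 [63. 17.] -0.4
end [632.16777181  54.17468529]
1.3 [13.  0.] -0.08
1.38 [26. -1.] -0.16
1.46 [39. -2.] -0.24
1.54 [52. -5.] -0.32
1.62 [65. -9.] -0.4
end [696.87655192  45.04374882]
1.7 [12. -5.] -0.08
end [709.09131433  40.16243053]
```

```bash

python3 -m creep '{"translation":[[3,6,0],[7,13,0],[11,20,0],[17,28,0],[23,36,0]],"yaw":[-0.04,-0.09,-0.14,-0.20,-0.26],"gripper":[206,206,206,206,206]}'
python3 -m creep '{"translation":[[9,10,0],[19,18,0],[29,27,0],[40,34,0],[52,40,0]],"yaw":[-0.08,-0.16,-0.24,-0.32,-0.40],"gripper":[206,206,206,206,206]}'
```

```text
time_s: 3.12
ee_pos: [0.5168, -0.0017, 0.1862]
eef_rot: [3.14, 0.004, 2.766]
force: [-0.3, -0.6, -0.1]
grip_width: 0.0178
time_s: 3.53
ee_pos: [0.5696, 0.0388, 0.1876]
eef_rot: [3.139, 0.005, 2.362]
force: [-1.2, -0.7, 0.7]
grip_width: 0.0181
```

```bash

python3 -m creep '{"translation":[[12,4,-1],[24,9,-2],[37,12,-2],[50,14,-2],[62,15,-2]],"yaw":[-0.08,-0.16,-0.24,-0.32,-0.40],"gripper":[206,206,206,206,206]}'
python3 -m creep '{"translation":[[13,0,0],[26,-1,-1],[39,-2,-1],[52,-5,-1],[65,-9,-1]],"yaw":[-0.08,-0.16,-0.24,-0.32,-0.40],"gripper":[206,206,206,206,206]}'
python3 -m creep '{"translation":[[6,-2,0],[6,-2,0]],"yaw":[-0.04,-0.04],"gripper":[206,206]}'
python3 - <<'E'
from h import *
a=snap('scene','s2.png')
W=cloud(a);hsv=cv2.cvtColor(a['pixels'],cv2.COLOR_RGB2HSV);z=W[...,2]
m=(hsv[...,0]>100)&(hsv[...,0]<130)&(hsv[...,1]>120)&(z>.15)&(z<.2)&(W[...,1]<.12)
P=W[m]*1000;print(len(P));r=cv2.minAreaRect(P[:,:2].astype(np.float32));print(np.round(cv2.boxPoints(r)))
E
```

```text
time_s: 3.95
ee_pos: [0.6325, 0.0541, 0.1869]
eef_rot: [3.138, 0.006, 1.958]
force: [-0.7, -0.3, -0.3]
grip_width: 0.0175
time_s: 4.37
ee_pos: [0.6982, 0.0452, 0.1873]
eef_rot: [3.137, 0.006, 1.555]
force: [-1.1, -0.5, -0.7]
grip_width: 0.0181
time_s: 4.53
ee_pos: [0.7053, 0.0427, 0.1882]
eef_rot: [3.135, 0.006, 1.512]
force: [0.0, 0.5, 0.2]
grip_width: 0.0184
940
[[ 504. -117.]
 [ 566. -180.]
 [ 707.  -41.]
 [ 645.   22.]]
```

View pics/s2.png

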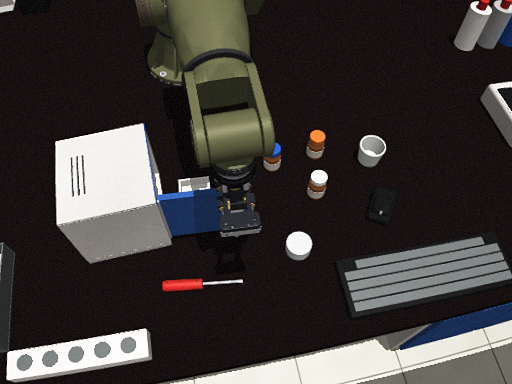

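The door is open, with the blue panel seen at (158–218, 190–235) and the white bin at (195, 185). The jars haven't moved. Releasing the handle and going for the jar.

```bash

python3 -m creep '{"translation":[[0,0,0],[0,0,0],[0,0,40],[0,0,80],[0,0,115]],"yaw":[0,0,0,0,0],"gripper":[163,163,163,163,163]}'
python3 -m creep '{"translation":[[-28,28,0],[-56,56,0],[-84,84,0],[-112,112,0],[-140,140,0]],"yaw":[0,0,0,0,0],"gripper":[0,0,0,0,0]}'
python3 -m creep '{"translation":[[-28,28,0],[-56,56,0],[-84,84,0],[-106,116,0],[-106,116,0]],"yaw":[0,0,0,0,0],"gripper":[0,0,0,0,0]}'
python3 - <<'E'
from h import *
a=snap('scene');b=snap('top','t3.png')
for c in(a,b):
    W=cloud(c);hsv=cv2.cvtColor(c['pixels'],cv2.COLOR_RGB2HSV);z=W[...,2]
    m=(hsv[...,0]>4)&(hsv[...,0]<20)&(hsv[...,1]>180)&(hsv[...,2]>150)&(z>.06)&(z<.1)
    P=W[m]*1000;print('orange',len(P),P.min(0).round(),P.max(0).round()) if len(P) else 0
    m=(hsv[...,0]>100)&(hsv[...,0]<130)&(hsv[...,1]>120)&(z>.186)&(z<.2)&(W[...,1]<.15)&(W[...,0]>.5)
    P=W[m]*1000;print('door',len(P));r=cv2.minAreaRect(P[:,:2].astype(np.float32));print(np.round(cv2.boxPoints(r)))
    m=(z>.12)&(z<.145)&(hsv[...,1]<60)&(hsv[...,2]>110)&(W[...,0]>.5)&(W[...,0]<.68)&(W[...,1]>-.11)&(W[...,1]<.06)
    P=W[m]*1000;print('bin',len(P));r=cv2.minAreaRect(P[:,:2].astype(np.float32));print(r,np.round(cv2.boxPoints(r)))
    m=(z>.196)&(z<.212)&(W[...,0]>.6)&(W[...,1]>-.05)&(W[...,1]<.1)
    P=W[m]*1000;print('handle',len(P),P.min(0).round(),P.max(0).round()) if len(P) else 0
print(ctrl.get_obs()['ee_pos'],pt(1.6,155,55),pt(1.6,75,-48))
E
```

```text
time_s: 5.0
ee_pos: [0.704, 0.0433, 0.306]
eef_rot: [3.134, 0.006, 1.517]
force: [-0.1, -0.6, 0.1]
grip_width: 0.0335
time_s: 5.42
ee_pos: [0.562, 0.1843, 0.3065]
eef_rot: [3.133, 0.005, 1.518]
force: [-0.0, 1.6, 0.3]
grip_width: 0.0642
time_s: 5.83
ee_pos: [0.4521, 0.3044, 0.3075]
eef_rot: [3.133, 0.004, 1.524]
force: [1.0, 0.1, 0.3]
grip_width: 0.0934
orange 44 [442. 282.  76.] [470. 318.  83.]
door 671
[[ 597. -111.]
 [ 638. -121.]
 [ 681.   72.]
 [ 640.   82.]]
bin 223
((606.572998046875, -35.18378448486328), (90.51737976074219, 151.38552856445312), 1.532846212387085) [[ 559.   39.]
 [ 563. -112.]
 [ 654. -110.]
 [ 650.   42.]]
handle 34 [637. -29. 196.] [712.  48. 206.]
orange 68 [442. 280.  74.] [472. 319.  83.]
door 521
[[ 626. -107.]
 [ 641. -108.]
 [ 651.   77.]
 [ 637.   78.]]
bin 271
((614.126220703125, -21.368942260742188), (157.366943359375, 104.47161102294922), 79.47645568847656) [[ 548.  -89.]
 [ 651. -108.]
 [ 680.   46.]
 [ 577.   66.]]
handle 23 [699.  36. 197.] [709.  47. 207.]
[0.45499311 0.30115557 0.30708712] [693.76490872  46.11019898] [592.45076723 -36.01436942]
```

View pics/t3.png

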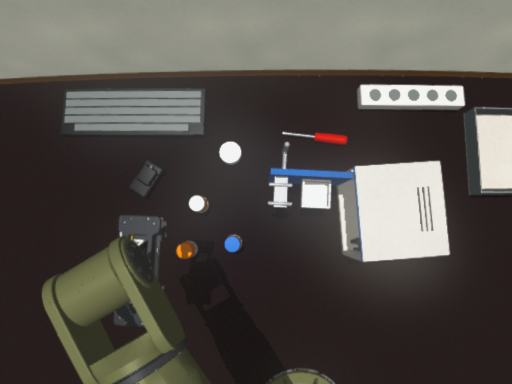

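The top view shows the door wide open, its top edge along (270–355, 173), the bin at (316, 194), the tongue at (281, 193) and the handle at (286, 145). The orange cap is at (186, 250). I'll descend onto the jar and grip it.

```bash

python3 -m creep '{"translation":[[4,-2,0],[4,-2,-40],[4,-2,-80],[4,-2,-120],[4,-2,-160]],"yaw":[0,0,0,0,0],"gripper":[0,0,0,0,0]}'
python3 -m creep '{"translation":[[0,0,-30],[0,0,-60],[0,0,-80],[0,0,-92],[0,0,-96]],"yaw":[0,0,0,0,0],"gripper":[0,0,0,0,0]}'
python3 - <<'E'
from h import *
b=snap('top');W=cloud(b);print(W[194,316]*1000);hsv=cv2.cvtColor(b['pixels'],cv2.COLOR_RGB2HSV)
m=np.zeros((384,512),bool);m[178:212,298:334]=1
m&=(hsv[...,2]>110)&(W[...,2]>.128)&(W[...,2]<.145)
P=W[m]*1000;r=cv2.minAreaRect(P[:,:2].astype(np.float32));print(r,cv2.boxPoints(r).round(),ctrl.get_obs()['ee_pos'],ctrl.get_obs()['force'])
E
```

```text
time_s: 6.35
ee_pos: [0.4598, 0.2977, 0.1455]
eef_rot: [3.132, 0.005, 1.52]
force: [0.8, 1.7, -0.5]
grip_width: 0.0938
time_s: 6.77
ee_pos: [0.4599, 0.2964, 0.0478]
eef_rot: [3.134, 0.006, 1.518]
force: [-1.0, 0.6, 0.3]
grip_width: 0.0939
[596.84550176 -36.07807957 114.42407929]
((596.8551025390625, -33.322288513183594), (69.69493103027344, 68.44950866699219), 86.4996337890625) [[561. -66.]
 [629. -70.]
 [633.  -1.]
 [565.   4.]] [0.46005289 0.29677096 0.04847005] [ 0.26686242 -0.20628899 -0.44796442]
```

```bash

python3 -m creep '{"translation":[[-1,2,2],[-1,2,2],[-1,2,2],[-1,2,2],[-1,2,2]],"yaw":[0,0,0,0,0],"gripper":[0,200,200,200,200]}' 20
python3 -m creep '{"translation":[[0,0,0],[0,0,0],[0,0,0],[0,0,20],[0,0,50]],"yaw":[0,0,0,0,0],"gripper":[200,200,200,200,200]}'
```

```text
time_s: 7.23
ee_pos: [0.4593, 0.2989, 0.0511]
eef_rot: [3.132, 0.005, 1.519]
force: [-0.2, 0.6, 1.4]
grip_width: 0.0705
time_s: 7.65
ee_pos: [0.458, 0.2982, 0.0993]
eef_rot: [3.137, 0.008, 1.519]
force: [-0.2, 0.1, -0.6]
grip_width: 0.0396
```

```bash
python3 - <<'E'
from h import *
a=snap('scene');o=ctrl.get_obs();print(o['grip_width'],o['force'],o['ee_pos'])
cv2.imwrite('pics/c2.png',cv2.resize(a['pixels'][60:220,240:420],None,fx=3,fy=3)[:,:,::-1])
E
```

```text
0.03966116571326549 [1.52870947 1.07577989 6.48908842] [0.46064069 0.29977239 0.10674949]
```

View pics/c2.png

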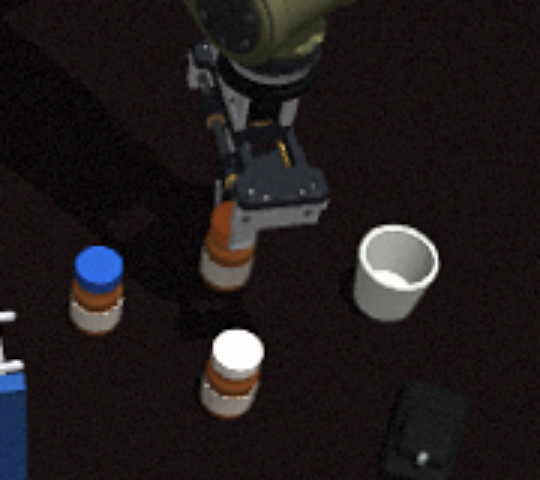

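The crop shows the fingers closed on the orange cap at about (235, 220): the lift began before the jaws had closed. The neighbouring jars weren't disturbed. I'll lower it until it touches the bench and grip it again.

```bash

python3 -m creep '{"translation":[[0,0,-3],[0,0,-6],[0,0,-6]],"yaw":[0,0,0],"gripper":[200,200,200]}'
python3 - <<'E'
from h import *
a=snap('scene');W=cloud(a)*1000
# jar column under the cap: crop px (205..250,200..290)/3 + offset
hsv=cv2.cvtColor(a['pixels'],cv2.COLOR_RGB2HSV)
for v in range(124,164,2):
    u=314; print(v,W[v,u].round(),hsv[v,u])
E
```

```text
time_s: 7.95
ee_pos: [0.4601, 0.2994, 0.0993]
eef_rot: [3.13, 0.003, 1.519]
force: [-0.4, -0.6, -1.7]
grip_width: 0.0395
124 [440. 292. 105.] [150   5  56]
126 [439. 294.  96.] [60 11 47]
128 [443. 293.  93.] [ 10 171  97]
130 [449. 291.  92.] [ 10 205 123]
132 [453. 291.  88.] [ 10 199 122]
134 [461. 288.  91.] [ 11 201 122]
136 [469. 285.  94.] [ 11 207 123]
138 [471. 286.  88.] [  9 204 104]
140 [473. 286.  82.] [ 10 204 105]
142 [473. 287.  74.] [ 11 185  88]
144 [475. 287.  68.] [ 11 183 110]
146 [477. 287.  62.] [ 11 184  94]
148 [478. 288.  54.] [ 12 195  64]
150 [479. 289.  47.] [ 18  28 111]
152 [476. 291.  33.] [ 18  24 107]
154 [480. 290.  30.] [ 20  27 114]
156 [479. 292.  19.] [ 13 124  74]
158 [473. 297.   0.] [176 239  16]
160 [480. 294.   1.] [90 51  5]
162 [484. 294.  -2.] [162 159  16]
```

```bash

python3 -m creep '{"translation":[[0,0,-3],[0,0,-6],[0,0,-8],[0,0,-8]],"yaw":[0,0,0,0],"gripper":[200,200,200,200]}'
python3 -m creep '{"translation":[[0,0,-1],[0,0,-1.5],[0,0,-2],[0,0,-2]],"yaw":[0,0,0,0],"gripper":[200,200,200,200]}'
```

```text
time_s: 8.33
ee_pos: [0.4597, 0.2992, 0.0903]
eef_rot: [3.132, 0.004, 1.519]
force: [-0.4, -0.2, -0.3]
grip_width: 0.0395
time_s: 8.67
ee_pos: [0.4597, 0.2992, 0.0883]
eef_rot: [3.132, 0.004, 1.519]
force: [-0.4, 0.1, -0.6]
grip_width: 0.0396
```

```bash

python3 -m creep '{"translation":[[0,0,-0.5],[0,0,-1],[0,0,-1],[0,0,-1]],"yaw":[0,0,0,0],"gripper":[200,200,200,200]}'
python3 -m creep '{"translation":[[0,0,-0.5],[0,0,-1],[0,0,-1],[0,0,-1]],"yaw":[0,0,0,0],"gripper":[200,200,200,200]}'
python3 - <<'E'
from h import *
W=cloud(snap('scene'))*1000
for v in range(126,164,2): print(v,W[v,314].round())
E
```

```text
time_s: 9.0
ee_pos: [0.4598, 0.2993, 0.0876]
eef_rot: [3.131, 0.004, 1.519]
force: [0.7, 0.3, 3.3]
grip_width: 0.0393
time_s: 9.33
ee_pos: [0.4601, 0.2996, 0.0874]
eef_rot: [3.13, 0.003, 1.519]
force: [-2.0, -0.2, 8.9]
grip_width: 0.0397
126 [501. 266. 174.]
128 [440. 294.  89.]
130 [438. 296.  77.]
132 [449. 292.  83.]
134 [455. 291.  83.]
136 [457. 291.  78.]
138 [466. 288.  81.]
140 [472. 286.  81.]
142 [475. 286.  76.]
144 [475. 287.  68.]
146 [474. 288.  58.]
148 [475. 289.  50.]
150 [480. 288.  48.]
152 [479. 290.  38.]
154 [481. 290.  32.]
156 [481. 292.  21.]
158 [482. 292.  14.]
160 [479. 295.  -0.]
162 [484. 294.  -3.]
```

```bash

python3 -m creep '{"translation":[[0,0,0.7],[0,0,0.7],[0,0,0.7],[0,0,0.7],[0,0,0.7]],"yaw":[0,0,0,0,0],"gripper":[200,65,65,65,65]}'
python3 -m creep '{"translation":[[0,0,0],[0,0,0],[0,0,-10],[0,0,-25],[0,0,-37.5]],"yaw":[0,0,0,0,0],"gripper":[65,65,65,65,65]}'
python3 -m creep '{"translation":[[0,0,0],[0,0,0],[0,0,0],[0,0,0],[0,0,0]],"yaw":[0,0,0,0,0],"gripper":[200,200,200,200,200]}' 20
python3 -m creep '{"translation":[[0,0,0],[0,0,0],[0,0,0],[0,0,0],[0,0,0]],"yaw":[0,0,0,0,0],"gripper":[200,200,200,200,200]}' 20
```

```text
time_s: 9.8
ee_pos: [0.46, 0.2995, 0.0879]
eef_rot: [3.13, 0.004, 1.519]
force: [-0.3, 1.0, -0.0]
grip_width: 0.0628
time_s: 10.22
ee_pos: [0.4598, 0.2994, 0.0492]
eef_rot: [3.131, 0.004, 1.519]
force: [0.1, 0.2, -0.1]
grip_width: 0.0699
time_s: 10.63
ee_pos: [0.4602, 0.2996, 0.0499]
eef_rot: [3.129, 0.003, 1.519]
force: [0.9, -0.4, 1.3]
grip_width: 0.0436
time_s: 11.05
ee_pos: [0.4602, 0.2996, 0.0499]
eef_rot: [3.129, 0.003, 1.519]
force: [-1.1, 0.3, 0.1]
grip_width: 0.0434
```

```bash

python3 -m creep '{"translation":[[0,0,15],[0,0,45],[0,0,85],[0,0,125],[0,0,160]],"yaw":[0,0,0,0,0],"gripper":[200,200,200,200,200]}'
python3 -m creep '{"translation":[[5,-10,40],[15,-35,70],[26,-62,70],[37,-89,70],[46,-111,70]],"yaw":[-0.12,-0.24,-0.36,-0.48,-0.6],"gripper":[200,200,200,200,200]}'
python3 -m creep '{"translation":[[9,-22,0],[18,-44,0],[27,-66,0],[37,-89,0],[46,-111,0]],"yaw":[-0.12,-0.24,-0.36,-0.48,-0.6],"gripper":[200,200,200,200,200]}'
python3 -m creep '{"translation":[[9,-22,0],[18,-44,0],[27,-66,0],[37,-89,0],[45,-111,0]],"yaw":[-0.12,-0.24,-0.37,-0.37,-0.37],"gripper":[200,200,200,200,200]}'
```

```text
time_s: 11.47
ee_pos: [0.4601, 0.2996, 0.2125]
eef_rot: [3.129, 0.002, 1.519]
force: [1.4, 0.2, -0.8]
grip_width: 0.0437
time_s: 11.88
ee_pos: [0.5066, 0.1869, 0.283]
eef_rot: [3.128, 0.002, 0.913]
force: [-0.0, 0.0, -0.6]
grip_width: 0.0437
time_s: 12.3
ee_pos: [0.5528, 0.0747, 0.283]
eef_rot: [3.128, 0.002, 0.307]
force: [0.2, -0.2, -0.3]
grip_width: 0.0437
time_s: 12.72
ee_pos: [0.5982, -0.0376, 0.2828]
eef_rot: [3.128, 0.002, -0.065]
force: [-0.3, 0.5, -1.4]
grip_width: 0.0435
```

```bash
python3 - <<'E'
from h import *
a=snap('scene');o=ctrl.get_obs();print(o['grip_width'],o['force'],o['ee_pos'],o['eef_rot'])
cv2.imwrite('pics/c3.png',cv2.resize(a['pixels'][60:260,120:320],None,fx=3,fy=3)[:,:,::-1])
W=cloud(a)*1000;z=W[...,2];hsv=cv2.cvtColor(a['pixels'],cv2.COLOR_RGB2HSV)
m=(hsv[...,0]>4)&(hsv[...,0]<20)&(hsv[...,1]>150)&(z>200)&(z<340)
P=W[m];print(len(P),P.min(0),P.max(0),np.median(P,0))
E
```

```text
0.043549128438921406 [ 2.24208714 -2.40881265 -1.34926774] [ 0.5989076  -0.04095742  0.28239813] [ 3.12702552e+00  2.23618843e-03 -6.59378846e-02]
600 [579.06384484 -59.54183946 234.87373403] [622.88638211 -16.64459887 315.52714104] [611.10153604 -36.84996336 309.53870163]
```

View pics/c3.png

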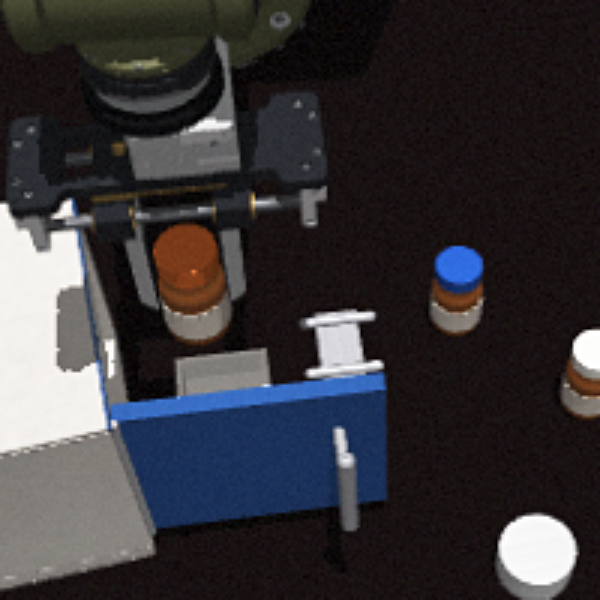

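The crop shows the jar held upright at (190, 290) above the bin at (225, 375), and the door is still open. I'll correct by a few mm and lower it.

```bash

python3 -m creep '{"translation":[[-2,7,0],[-2,7,0],[-2,7,-20],[-2,7,-40],[-2,7,-50]],"yaw":[0,0,0,0,0],"gripper":[200,200,200,200,200]}'
python3 -m creep '{"translation":[[0,0,0],[0,0,0]],"yaw":[0,0],"gripper":[200,200]}'
```

```text
time_s: 13.18
ee_pos: [0.5961, -0.0328, 0.2303]
eef_rot: [3.127, 0.005, -0.065]
force: [0.4, 0.3, -1.5]
grip_width: 0.0428
time_s: 13.35
ee_pos: [0.5958, -0.032, 0.2304]
eef_rot: [3.127, 0.005, -0.064]
force: [-0.2, -0.0, -0.4]
grip_width: 0.0438
```

```bash

python3 -m creep '{"translation":[[1,-1,-15],[1,-1,-30],[1,-1,-45],[1,-1,-56],[1,-1,-61]],"yaw":[0,0,0,0,0],"gripper":[200,200,200,200,200]}'
python3 -m creep '{"translation":[[0,0,-1],[0,0,-2],[0,0,-3],[0,0,-3],[0,0,-3]],"yaw":[0,0,0,0,0],"gripper":[200,200,200,200,200]}'
```

```text
time_s: 13.77
ee_pos: [0.5967, -0.0328, 0.1689]
eef_rot: [3.127, 0.006, -0.063]
force: [0.5, 0.1, -0.5]
grip_width: 0.0435
time_s: 14.18
ee_pos: [0.5969, -0.0328, 0.1664]
eef_rot: [3.127, 0.005, -0.063]
force: [-0.8, 0.7, -0.3]
grip_width: 0.0438
```

```bash

python3 -m creep '{"translation":[[0,0,-0.5],[0,0,-1],[0,0,-1.5],[0,0,-1.5]],"yaw":[0,0,0,0],"gripper":[200,200,200,200]}'
python3 -m creep '{"translation":[[0,0,-0.5],[0,0,-1],[0,0,-1],[0,0,-1]],"yaw":[0,0,0,0],"gripper":[200,200,200,200]}'
```

```text
time_s: 14.52
ee_pos: [0.5969, -0.0328, 0.1649]
eef_rot: [3.127, 0.005, -0.064]
force: [0.2, -0.2, -0.7]
grip_width: 0.0437
time_s: 14.85
ee_pos: [0.5969, -0.0328, 0.1639]
eef_rot: [3.127, 0.005, -0.063]
force: [0.2, 0.6, 0.1]
grip_width: 0.0437
```

```bash

python3 -m creep '{"translation":[[0,0,-0.5],[0,0,-1],[0,0,-1],[0,0,-1]],"yaw":[0,0,0,0],"gripper":[200,200,200,200]}'
```

```text
time_s: 15.18
ee_pos: [0.5973, -0.0327, 0.1638]
eef_rot: [3.128, 0.003, -0.064]
force: [-0.1, 1.5, 6.0]
grip_width: 0.0432
```

```bash

python3 -m creep '{"translation":[[0,0,0.5],[0,0,0.5],[0,0,0.5],[0,0,0.5],[0,0,0.5]],"yaw":[0,0,0,0,0],"gripper":[200,75,75,75,75]}'
python3 -m creep '{"translation":[[0,0,0],[0,0,10],[0,0,40],[0,0,80],[0,0,120]],"yaw":[0,0,0,0,0],"gripper":[75,75,75,75,75]}'
python3 -m creep '{"translation":[[20,15,5],[40,30,5],[60,45,5],[80,60,5],[107,76,5]],"yaw":[0.12,0.24,0.36,0.48,0.6],"gripper":[75,163,163,163,163]}'
python3 -m creep '{"translation":[[0,0,0],[0,0,0],[0,0,0],[0,0,0],[0,0,0]],"yaw":[0.12,0.24,0.36,0.48,0.6],"gripper":[163,163,163,163,163]}'
python3 -m creep '{"translation":[[0,0,0],[0,0,0],[0,0,0],[0,0,0]],"yaw":[0.12,0.24,0.36,0.36],"gripper":[163,163,163,163]}'
```

```text
time_s: 15.6
ee_pos: [0.5973, -0.0327, 0.1641]
eef_rot: [3.128, 0.004, -0.063]
force: [-0.3, -0.4, -0.7]
grip_width: 0.0651
time_s: 16.02
ee_pos: [0.5967, -0.0327, 0.286]
eef_rot: [3.128, 0.005, -0.064]
force: [1.0, 0.6, 1.1]
grip_width: 0.0663
time_s: 16.43
ee_pos: [0.7041, 0.044, 0.2924]
eef_rot: [3.127, 0.004, 0.542]
force: [-0.2, -0.8, -0.1]
grip_width: 0.0432
time_s: 16.85
ee_pos: [0.704, 0.0441, 0.2932]
eef_rot: [3.127, 0.004, 1.148]
force: [-0.5, 0.3, 0.4]
grip_width: 0.0337
time_s: 17.18
ee_pos: [0.7039, 0.0441, 0.294]
eef_rot: [3.126, 0.004, 1.514]
force: [-0.6, -0.8, -0.3]
grip_width: 0.0337
```

```bash
python3 - <<'E'
from h import *
a=snap('scene');b=snap('top');o=ctrl.get_obs();print(o['grip_width'],o['force'],o['ee_pos'],o['eef_rot'])
x=np.hstack([cv2.resize(a['pixels'][90:250,120:290],None,fx=2.3,fy=2.3),cv2.resize(b['pixels'][120:280,220:390],None,fx=2.3,fy=2.3)])
cv2.imwrite('pics/c4.png',x[:,:,::-1])
for n,c in(('s',a),('t',b)):
    W=cloud(c)*1000;z=W[...,2]
    m=(z>196)&(z<209)&(W[...,0]>680)&(W[...,0]<730)&(W[...,1]>10)&(W[...,1]<80)
    P=W[m];print(n,'handle',len(P),np.median(P,0) if len(P) else '')
    hsv=cv2.cvtColor(c['pixels'],cv2.COLOR_RGB2HSV)
    m=(hsv[...,0]>4)&(hsv[...,0]<20)&(hsv[...,1]>150)&(z>182)&(z<205)&(W[...,1]<50)
    P=W[m];print('cap',len(P),P.min(0).round(),P.max(0).round()) if len(P) else 0
E
```

```text
0.033624241779869085 [0.17703213 0.63745538 0.46206735] [0.70396896 0.04410833 0.2937353 ] [3.12639785 0.00377168 1.50408462]
s handle 29 [708.62429119  42.18808184 203.44541451]
cap 281 [581. -52. 182.] [620. -13. 197.]
t handle 0
```

View pics/c4.png

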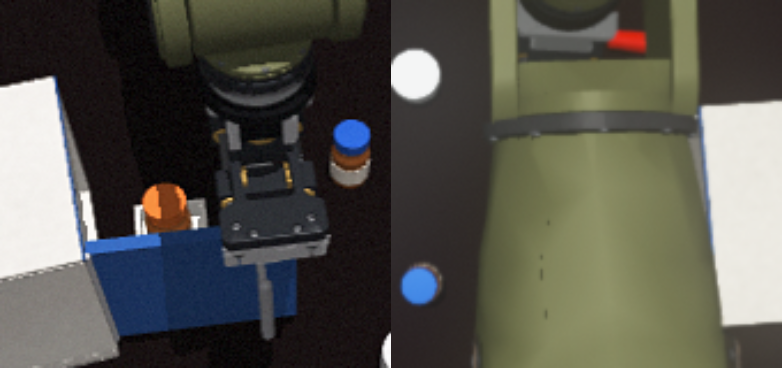

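The crops show the jar standing in the bin, with its cap at (165, 205) in the scene part, and the gripper above the bar at (265, 290). I'll take the bar and work out the closing arc.

```bash

python3 -m creep '{"translation":[[1,-2,-20],[1,-2,-50],[1,-2,-80],[1,-2,-100],[1,-2,-108]],"yaw":[0,0,0,0,0],"gripper":[163,163,163,163,163]}'
python3 -m creep '{"translation":[[0,0,0],[0,0,0],[0,0,0],[0,0,0]],"yaw":[0,0,0,0],"gripper":[206,206,206,206]}'
python3 - <<'E'
from h import *
ths=[1.675,1.65,1.6,1.54,1.48,1.42]+list(np.arange(1.36,.2,-.06))
for i in range(0,len(ths)-1,5):
    g0=pt(ths[i],155,55)
    for t in ths[i+1:i+6]: print(round(t,2),np.round(pt(t,155,55)-g0).tolist(),round(ths[i]-t,2))
    print('end',pt(t,155,55))
E
```

```text
time_s: 17.7
ee_pos: [0.7039, 0.0421, 0.1823]
eef_rot: [3.131, 0.004, 1.5]
force: [-0.1, -0.3, 0.2]
grip_width: 0.034
time_s: 18.03
ee_pos: [0.7045, 0.0421, 0.1841]
eef_rot: [3.129, 0.004, 1.5]
force: [-0.9, -0.2, 0.9]
grip_width: 0.0179
1.65 [-4.0, 2.0] 0.03
1.6 [-12.0, 4.0] 0.07
1.54 [-21.0, 7.0] 0.14
1.48 [-31.0, 9.0] 0.2
1.42 [-40.0, 11.0] 0.26
end [664.98023662  52.85548417]
1.36 [-10.0, 1.0] 0.06
1.3 [-20.0, 2.0] 0.12
1.24 [-30.0, 1.0] 0.18
1.18 [-39.0, 1.0] 0.24
1.12 [-49.0, -0.0] 0.3
end [615.82677224  52.37291076]
1.06 [-10.0, -2.0] 0.06
1.0 [-19.0, -4.0] 0.12
0.94 [-29.0, -7.0] 0.18
0.88 [-38.0, -11.0] 0.24
0.82 [-47.0, -15.0] 0.3
end [569.01128433  37.38604882]
0.76 [-9.0, -5.0] 0.06
0.7 [-17.0, -10.0] 0.12
0.64 [-25.0, -15.0] 0.18
0.58 [-33.0, -22.0] 0.24
0.52 [-40.0, -28.0] 0.3
end [528.71566103   9.23363008]
0.46 [-7.0, -7.0] 0.06
0.4 [-13.0, -14.0] 0.12
0.34 [-20.0, -22.0] 0.18
0.28 [-25.0, -30.0] 0.24
0.22 [-30.0, -39.0] 0.3
end [498.53939033 -29.56957371]
```

```bash

python3 -m creep '{"translation":[[-4,2,0],[-12,4,0],[-21,7,0],[-31,9,0],[-40,11,0]],"yaw":[0.03,0.07,0.14,0.20,0.26],"gripper":[206,206,206,206,206]}'
python3 -m creep '{"translation":[[-10,1,0],[-20,2,0],[-30,1,0],[-39,1,0],[-49,0,0]],"yaw":[0.06,0.12,0.18,0.24,0.30],"gripper":[206,206,206,206,206]}'
python3 -m creep '{"translation":[[-10,-2,0],[-19,-4,0],[-29,-7,0],[-38,-11,0],[-47,-15,0]],"yaw":[0.06,0.12,0.18,0.24,0.30],"gripper":[206,206,206,206,206]}'
python3 -m creep '{"translation":[[-9,-5,0],[-17,-10,0],[-25,-15,0],[-33,-22,0],[-40,-28,0]],"yaw":[0.06,0.12,0.18,0.24,0.30],"gripper":[206,206,206,206,206]}'
python3 -m creep '{"translation":[[-3,-4,0],[-5,-6,0],[-5,-6,0]],"yaw":[0.03,0.05,0.05],"gripper":[206,206,206]}'
python3 - <<'E'
from h import *
W=cloud(snap('scene'))*1000
E
```

```text
time_s: 18.45
ee_pos: [0.6644, 0.0532, 0.1854]
eef_rot: [3.127, 0.004, 1.762]
force: [1.2, -0.0, -0.3]
grip_width: 0.0182
time_s: 18.87
ee_pos: [0.6155, 0.0533, 0.1868]
eef_rot: [3.124, 0.005, 2.065]
force: [0.8, -0.4, -0.2]
grip_width: 0.0179
time_s: 19.28
ee_pos: [0.5685, 0.0384, 0.1882]
eef_rot: [3.123, 0.007, 2.368]
force: [0.4, 0.0, -0.6]
grip_width: 0.0181
time_s: 19.7
ee_pos: [0.5285, 0.0102, 0.1895]
eef_rot: [3.122, 0.009, 2.67]
force: [0.5, -0.1, 0.9]
grip_width: 0.0181
time_s: 19.95
ee_pos: [0.5237, 0.0039, 0.1905]
eef_rot: [3.121, 0.01, 2.72]
force: [0.6, -0.2, 0.1]
grip_width: 0.0183
```

```bash
python3 - <<'E'
from h import *
for t in np.arange(.46,-.13,-.04): print(round(t,2),pt(t,155,55).round(1),'yaw',round(np.pi-t+B,2))
E
python3 -m creep '{"translation":[[-2,-3,-2],[-4,-6,-4],[-6,-8,-5],[-7,-10,-5],[-7,-10,-5]],"yaw":[0.02,0.04,0.06,0.07,0.07],"gripper":[206,206,206,206,206]}'
```

```text
0.46 [521.8   2.2] yaw 2.73
0.42 [517.4  -2.7] yaw 2.77
0.38 [513.2  -7.7] yaw 2.81
0.34 [509.2 -13. ] yaw 2.85
0.3 [505.4 -18.4] yaw 2.89
0.26 [501.9 -23.9] yaw 2.93
0.22 [498.5 -29.6] yaw 2.97
0.18 [495.4 -35.4] yaw 3.01
0.14 [492.6 -41.3] yaw 3.05
0.1 [489.9 -47.3] yaw 3.09
0.06 [487.6 -53.5] yaw 3.13
0.02 [485.4 -59.7] yaw 3.17
-0.02 [483.5 -66. ] yaw 3.21
-0.06 [481.9 -72.3] yaw 3.25
-0.1 [480.5 -78.8] yaw 3.29
time_s: 20.42
ee_pos: [0.5168, -0.006, 0.1853]
eef_rot: [3.121, 0.01, 2.789]
force: [0.5, -0.1, 1.0]
grip_width: 0.0179
```

```bash

python3 -m creep '{"translation":[[-2,-2,0],[-4,-4,0],[-6,-6,0],[-8,-8,0],[-8,-8,0]],"yaw":[0.02,0.03,0.05,0.06,0.06],"gripper":[206,206,206,206,206]}'
python3 -m creep '{"translation":[[-1,-2,0],[-2,-4,0],[-3,-5,0],[-4,-6,0],[-4,-6,0]],"yaw":[0.01,0.03,0.04,0.05,0.05],"gripper":[206,206,206,206,206]}'
```

```text
time_s: 20.83
ee_pos: [0.5085, -0.0143, 0.1854]
eef_rot: [3.121, 0.01, 2.85]
force: [0.5, 0.6, -0.3]
grip_width: 0.018
time_s: 21.25
ee_pos: [0.5044, -0.0207, 0.1854]
eef_rot: [3.122, 0.01, 2.9]
force: [-0.4, 0.1, 0.2]
grip_width: 0.0181
```

```bash

python3 -m creep '{"translation":[[-1,-2,0],[-2,-3,0],[-3,-5,0],[-4,-6,0],[-4,-6,0]],"yaw":[0.01,0.03,0.04,0.05,0.05],"gripper":[206,206,206,206,206]}'
python3 -m creep '{"translation":[[-1,-2,0],[-2,-3,0],[-3,-5,0],[-4,-6,0],[-4,-6,0]],"yaw":[0.01,0.03,0.04,0.05,0.05],"gripper":[206,206,206,206,206]}'
```

```text
time_s: 21.67
ee_pos: [0.5003, -0.0269, 0.1854]
eef_rot: [3.122, 0.01, 2.951]
force: [0.8, -0.2, 0.3]
grip_width: 0.0182
time_s: 22.08
ee_pos: [0.4961, -0.0332, 0.1854]
eef_rot: [3.122, 0.01, 3.001]
force: [-0.1, -0.0, 0.2]
grip_width: 0.0184
```

```bash

python3 -m creep '{"translation":[[-0.5,-1,0],[-1,-2,0],[-1.5,-3,0],[-1.5,-3,0]],"yaw":[0.01,0.01,0.02,0.02],"gripper":[206,206,206,206]}'
python3 -m creep '{"translation":[[-0.5,-1,0],[-1,-2,0],[-1.5,-3,0],[-1.5,-3,0]],"yaw":[0.01,0.01,0.02,0.02],"gripper":[206,206,206,206]}'
python3 -m creep '{"translation":[[-0.5,-1,0],[-1,-2,0],[-1.5,-3,0],[-1.5,-3,0]],"yaw":[0.01,0.01,0.02,0.02],"gripper":[206,206,206,206]}'
python3 - <<'E'
from h import *
a=snap('scene');W=cloud(a)*1000;z=W[...,2];hsv=cv2.cvtColor(a['pixels'],cv2.COLOR_RGB2HSV)
m=(hsv[...,0]>100)&(hsv[...,0]<130)&(hsv[...,1]>120)&(z>60)&(z<190)&(W[...,1]<-20)&(W[...,1]>-160)&(W[...,0]>440)&(W[...,0]<660)
P=W[m];print(len(P));p=np.polyfit(P[:,0],P[:,1],1)
for _ in range(3):
    r=P[:,1]-np.polyval(p,P[:,0]);k=abs(r)<4;p=np.polyfit(P[k,0],P[k,1],1)
print('outer face theta',-np.arctan(p[0])+B,k.sum())
E
```

```text
time_s: 22.42
ee_pos: [0.4945, -0.0363, 0.1854]
eef_rot: [3.122, 0.01, 3.022]
force: [-0.3, 0.1, 0.4]
grip_width: 0.0182
time_s: 22.75
ee_pos: [0.493, -0.0395, 0.1854]
eef_rot: [3.122, 0.01, 3.043]
force: [0.2, 0.1, 0.1]
grip_width: 0.0182
time_s: 23.08
ee_pos: [0.4914, -0.0427, 0.1854]
eef_rot: [3.122, 0.01, 3.064]
force: [-0.6, 0.5, 0.5]
grip_width: 0.0181
622
outer face theta 0.14689965913901126 611
```

The door is at about 0.147 rad, back in the airing pocket. Now gently on over the second ridge.

```bash

python3 -m creep '{"translation":[[-0.4,-1,0],[-0.8,-2,0],[-0.8,-2,0]],"yaw":[0.01,0.01,0.01],"gripper":[206,206,206]}'
python3 -m creep '{"translation":[[-0.4,-1,0],[-0.8,-2,0],[-0.8,-2,0]],"yaw":[0.01,0.01,0.01],"gripper":[206,206,206]}'
python3 -m creep '{"translation":[[-0.4,-1,0],[-0.8,-2,0],[-0.8,-2,0]],"yaw":[0.01,0.01,0.01],"gripper":[206,206,206]}'
```

```text
time_s: 23.38
ee_pos: [0.4906, -0.0447, 0.1854]
eef_rot: [3.122, 0.01, 3.073]
force: [-0.7, 0.3, 0.2]
grip_width: 0.0181
time_s: 23.63
ee_pos: [0.4897, -0.0469, 0.1854]
eef_rot: [3.122, 0.01, 3.083]
force: [-0.1, -0.0, 0.4]
grip_width: 0.0179
time_s: 23.88
ee_pos: [0.4888, -0.0491, 0.1854]
eef_rot: [3.122, 0.01, 3.093]
force: [-0.5, 0.1, -0.6]
grip_width: 0.0178
```

```bash

python3 -m creep '{"translation":[[-0.4,-1,0],[-0.8,-2,0],[-0.8,-2,0]],"yaw":[0.01,0.01,0.01],"gripper":[206,206,206]}'
python3 -m creep '{"translation":[[-0.4,-1,0],[-0.8,-2,0],[-0.8,-2,0]],"yaw":[0.01,0.01,0.01],"gripper":[206,206,206]}'
python3 - <<'E'
from h import *
a=snap('scene');W=cloud(a)*1000;z=W[...,2];hsv=cv2.cvtColor(a['pixels'],cv2.COLOR_RGB2HSV)
m=(hsv[...,0]>100)&(hsv[...,0]<130)&(hsv[...,1]>120)&(z>60)&(z<190)&(W[...,1]<-20)&(W[...,1]>-160)&(W[...,0]>440)&(W[...,0]<660)
P=W[m];print(len(P));p=np.polyfit(P[:,0],P[:,1],1)
for _ in range(3):
    r=P[:,1]-np.polyval(p,P[:,0]);k=abs(r)<4;p=np.polyfit(P[k,0],P[k,1],1)
print('outer face theta',-np.arctan(p[0])+B,k.sum())
print(ctrl.get_obs()['force'])
E
```

```text
time_s: 24.13
ee_pos: [0.488, -0.0512, 0.1854]
eef_rot: [3.122, 0.01, 3.103]
force: [0.7, 0.2, 0.2]
grip_width: 0.0181
time_s: 24.38
ee_pos: [0.4871, -0.0534, 0.1854]
eef_rot: [3.122, 0.01, 3.113]
force: [0.6, -0.2, 0.3]
grip_width: 0.0183
482
outer face theta 0.07530388568840587 474
[-0.24478346  0.18381435 -0.12386961]
```

```bash

python3 -m creep '{"translation":[[-0.4,-1,0],[-0.7,-2,0],[-0.7,-2,0]],"yaw":[0.01,0.01,0.01],"gripper":[206,206,206]}'
python3 -m creep '{"translation":[[-0.4,-1,0],[-0.7,-2,0],[-0.7,-2,0]],"yaw":[0.01,0.01,0.01],"gripper":[206,206,206]}'
```

```text
time_s: 24.68
ee_pos: [0.4864, -0.0555, 0.1854]
eef_rot: [3.122, 0.01, 3.123]
force: [0.6, -0.5, -0.3]
grip_width: 0.0177
time_s: 24.93
ee_pos: [0.4857, -0.0574, 0.1854]
eef_rot: [3.122, 0.01, 3.133]
force: [1.5, 3.0, -0.5]
grip_width: 0.0181
```

```bash

python3 -m creep '{"translation":[[-0.4,-1,0],[-0.4,-1,0]],"yaw":[0.01,0.01],"gripper":[206,206]}'
```

```text
time_s: 25.1
ee_pos: [0.4853, -0.0585, 0.1854]
eef_rot: [3.122, 0.01, -3.139]
force: [1.4, 2.5, 0.4]
grip_width: 0.0179
```

```bash

python3 -m creep '{"translation":[[-0.4,-1,0],[-0.4,-1,0]],"yaw":[0.01,0.01],"gripper":[206,206]}'
```

```text
time_s: 25.27
ee_pos: [0.4848, -0.0597, 0.1854]
eef_rot: [3.122, 0.01, -3.128]
force: [0.4, -0.0, -0.1]
grip_width: 0.0181
```

```bash
cat >> h.py <<'E'
def theta():
    o=[]
    for _ in range(3):
        a=snap('scene');W=cloud(a)*1000;z=W[...,2];hsv=cv2.cvtColor(a['pixels'],cv2.COLOR_RGB2HSV)
        m=(hsv[...,0]>100)&(hsv[...,0]<130)&(hsv[...,1]>120)&(z>60)&(z<190)&(W[...,1]<-20)&(W[...,1]>-160)&(W[...,0]>440)&(W[...,0]<660)
        P=W[m];p=np.polyfit(P[:,0],P[:,1],1)
        for _ in range(3):
            r=P[:,1]-np.polyval(p,P[:,0]);k=abs(r)<4;p=np.polyfit(P[k,0],P[k,1],1)
        o.append(-np.arctan(p[0])+B)
    return np.round(o,4),k.sum()
E
python3 - <<'E'
from h import *
print(theta(),ctrl.get_obs()['force'],ctrl.get_obs()['time_s'])
E
python3 -m creep '{"translation":[[-0.3,-1,0],[-0.3,-1,0]],"yaw":[0.01,0.01],"gripper":[206,206]}'
```

```text
(array([0.0353, 0.0355, 0.0354]), np.int64(389)) [ 0.09256772  0.97742768 -0.28460707] 25.4167
time_s: 25.58
ee_pos: [0.4845, -0.0609, 0.1854]
eef_rot: [3.122, 0.01, -3.118]
force: [-0.1, 1.3, 0.3]
grip_width: 0.0181
```

```bash

python3 -m creep '{"translation":[[-0.3,-1,0],[-0.3,-1,0]],"yaw":[0.01,0.01],"gripper":[206,206]}'
```

```text
time_s: 25.75
ee_pos: [0.484, -0.0621, 0.1854]
eef_rot: [3.123, 0.009, -3.108]
force: [-0.1, 0.1, -1.0]
grip_width: 0.0178
```

```bash

python3 -m creep '{"translation":[[-0.3,-1,0],[-0.3,-1,0]],"yaw":[0.01,0.01],"gripper":[206,206]}'
python3 - <<'E'
from h import *
print(theta(),ctrl.get_obs()['force'],ctrl.get_obs()['time_s'])
E
```

```text
time_s: 25.92
ee_pos: [0.4837, -0.0633, 0.1854]
eef_rot: [3.123, 0.009, -3.097]
force: [-0.2, 0.1, 0.3]
grip_width: 0.0182
(array([0.0005, 0.0004, 0.0005]), np.int64(299)) [-0.03629067  0.38348126  0.5645157 ] 26.0667
```

```bash

python3 -m creep '{"translation":[[-0.3,-1,0],[-0.3,-1,0]],"yaw":[0,0],"gripper":[206,206]}'
python3 - <<'E'
from h import *
print(theta(),ctrl.get_obs()['force'],ctrl.get_obs()['time_s'])
E
```

```text
time_s: 26.23
ee_pos: [0.4834, -0.0643, 0.1854]
eef_rot: [3.123, 0.009, -3.098]
force: [-0.4, 0.1, -1.0]
grip_width: 0.0178
(array([0.0004, 0.0005, 0.0008]), np.int64(304)) [ 0.4720496  -0.38976744  0.12958424] 26.3833
```

```bash

python3 -m creep '{"translation":[[-0.3,-1,0],[-0.3,-1,0]],"yaw":[0,0],"gripper":[206,206]}'
python3 - <<'E'
from h import *
print(theta(),ctrl.get_obs()['force'],ctrl.get_obs()['time_s'])
E
```

```text
time_s: 26.55
ee_pos: [0.4831, -0.0652, 0.1854]
eef_rot: [3.123, 0.009, -3.098]
force: [-0.1, 0.2, 0.5]
grip_width: 0.0184
(array([ 0.0001,  0.0001, -0.0003]), np.int64(306)) [-0.0055423   0.48094653  0.16759212] 26.7
```

```bash

python3 -m creep '{"translation":[[-0.3,-1,0],[-0.3,-1,0]],"yaw":[0,0],"gripper":[206,206]}'
python3 - <<'E'
from h import *
print(theta(),ctrl.get_obs()['force'],ctrl.get_obs()['time_s'])
E
```

```text
time_s: 26.87
ee_pos: [0.4829, -0.066, 0.1854]
eef_rot: [3.122, 0.01, -3.098]
force: [0.7, 3.1, 0.3]
grip_width: 0.0177
(array([-0.0041, -0.0038, -0.0034]), np.int64(289)) [0.40591666 2.14167938 0.21938356] 27.0167
```

```bash

python3 -m creep '{"translation":[[-0.2,-0.7,0],[-0.2,-0.7,0]],"yaw":[0,0],"gripper":[206,206]}'
python3 - <<'E'
from h import *
print(theta(),ctrl.get_obs()['force'],ctrl.get_obs()['time_s'])
E
```

```text
time_s: 27.18
ee_pos: [0.4828, -0.0664, 0.1854]
eef_rot: [3.122, 0.01, -3.098]
force: [1.6, 5.6, -1.5]
grip_width: 0.0181
(array([-0.0057, -0.0053, -0.0053]), np.int64(288)) [1.77049178 6.68822581 0.62209687] 27.3333
```

```bash

python3 -m creep '{"translation":[[0.4,1.5,0],[0.9,3,0],[1.2,4.5,0],[1.2,4.5,0]],"yaw":[0,0,0,0],"gripper":[206,206,206,206]}'
python3 - <<'E'
from h import *
print(theta(),ctrl.get_obs()['force'],ctrl.get_obs()['time_s'])
E
python3 -m creep '{"translation":[[0.3,1,0],[0.3,1,0]],"yaw":[0,0],"gripper":[206,206]}'
python3 -m creep '{"translation":[[0.3,0.8,0],[0.3,0.8,0]],"yaw":[0,0],"gripper":[206,206]}'
python3 - <<'E'
from h import *
print(theta(),ctrl.get_obs()['force'],ctrl.get_obs()['time_s'])
E
```

```text
time_s: 27.67
ee_pos: [0.484, -0.0618, 0.1854]
eef_rot: [3.122, 0.01, -3.098]
force: [-0.1, 0.0, 0.8]
grip_width: 0.0182
(array([-0.0014, -0.0014, -0.0011]), np.int64(303)) [-0.16728436 -0.64342921  0.56358546] 27.8167
time_s: 27.98
ee_pos: [0.4843, -0.0609, 0.1854]
eef_rot: [3.122, 0.01, -3.098]
force: [-0.2, 0.3, -0.4]
grip_width: 0.018
time_s: 28.15
ee_pos: [0.4846, -0.06, 0.1854]
eef_rot: [3.122, 0.01, -3.098]
force: [0.2, 0.8, -0.5]
grip_width: 0.0182
(array([-0.0013, -0.0013, -0.0014]), np.int64(299)) [-0.19905887  0.06999886 -0.14146766] 28.3
```

```bash

python3 -m creep '{"translation":[[0.3,0.7,0],[0.3,0.7,0]],"yaw":[0,0],"gripper":[206,206]}'
python3 -m creep '{"translation":[[0.3,0.6,0],[0.3,0.6,0]],"yaw":[0,0],"gripper":[206,206]}'
python3 - <<'E'
from h import *
print(theta(),ctrl.get_obs()['force'],ctrl.get_obs()['time_s'])
E
```

```text
time_s: 28.47
ee_pos: [0.4848, -0.0594, 0.1854]
eef_rot: [3.122, 0.01, -3.098]
force: [0.3, -1.3, 0.5]
grip_width: 0.018
time_s: 28.63
ee_pos: [0.4851, -0.0589, 0.1854]
eef_rot: [3.122, 0.009, -3.098]
force: [-1.2, -2.3, 0.3]
grip_width: 0.0179
(array([0.0041, 0.0042, 0.0042]), np.int64(314)) [-1.22811626 -1.09288812  0.41605082] 28.7833
```

It resists elastically in both directions, so the catch is holding the door home at about θ = 0. I'll centre the jaws on the bar, open them and leave upward.

```bash

python3 -m creep '{"translation":[[-0.5,-1.5,0],[-1,-3.2,0],[-1,-3.2,0]],"yaw":[0,0,0],"gripper":[206,206,206]}'
python3 -m creep '{"translation":[[0,0,0],[0,0,0],[0,0,0],[0,0,0],[0,0,0]],"yaw":[0,0,0,0,0],"gripper":[163,163,163,163,163]}'
python3 -m creep '{"translation":[[0,0,20],[0,0,50],[0,0,85],[0,0,120],[0,0,140]],"yaw":[0,0,0,0,0],"gripper":[163,163,163,163,163]}'
python3 -m creep '{"translation":[[-15,38,0],[-30,76,0],[-45,114,0],[-60,152,0],[-75,190,0]],"yaw":[0,0,0,0,0],"gripper":[163,163,163,163,163]}'
python3 -m creep '{"translation":[[0,0,0],[0,0,0]],"yaw":[0,0],"gripper":[163,163]}'
python3 - <<'E'
from h import *
print(theta(),ctrl.get_obs()['joint_vel'].round(3))
a=snap('scene');b=snap('top')
x=cv2.resize(np.hstack([a['pixels'][60:320],b['pixels'][60:320]]),(800,203));
x=np.vstack([cv2.resize(a['pixels'][80:320,40:440],(760,300)) if 0 else cv2.resize(a['pixels'][90:310],(700,300)),cv2.resize(b['pixels'][70:290],(700,300))])
cv2.imwrite('pics/f.png',x[:,:,::-1])
T=np.load('t1.npy');W=cloud(b)
for (u,v) in[(230,152),(146,178),(197,204),(233,244),(330,139)]: print((u,v),np.round((W[v,u]-T[v,u])*1000))
E
```

```text
time_s: 29.03
ee_pos: [0.4841, -0.0622, 0.1854]
eef_rot: [3.122, 0.01, -3.098]
force: [0.2, 0.3, 0.8]
grip_width: 0.0181
time_s: 29.45
ee_pos: [0.4841, -0.0622, 0.1854]
eef_rot: [3.122, 0.01, -3.098]
force: [0.4, 0.5, -0.1]
grip_width: 0.0336
time_s: 29.87
ee_pos: [0.4844, -0.0622, 0.3292]
eef_rot: [3.123, 0.014, -3.098]
force: [0.0, -0.1, -0.5]
grip_width: 0.0337
time_s: 30.28
ee_pos: [0.4083, 0.1292, 0.3294]
eef_rot: [3.123, 0.014, -3.098]
force: [0.9, 0.7, 0.2]
grip_width: 0.0338
time_s: 30.45
ee_pos: [0.4076, 0.1308, 0.3297]
eef_rot: [3.123, 0.015, -3.094]
force: [0.4, 0.3, 0.4]
grip_width: 0.0343
(array([-0.0015, -0.0021, -0.0017]), np.int64(302)) [-0.014  0.002 -0.     0.001 -0.001  0.003]
(230, 152) [ 0.  0. -2.]
(146, 178) [-0. -0.  0.]
(197, 204) [ 0.  0. -1.]
(233, 244) [ 0. -0.  2.]
(330, 139) [-1.  1.  3.]
```

View pics/f.png

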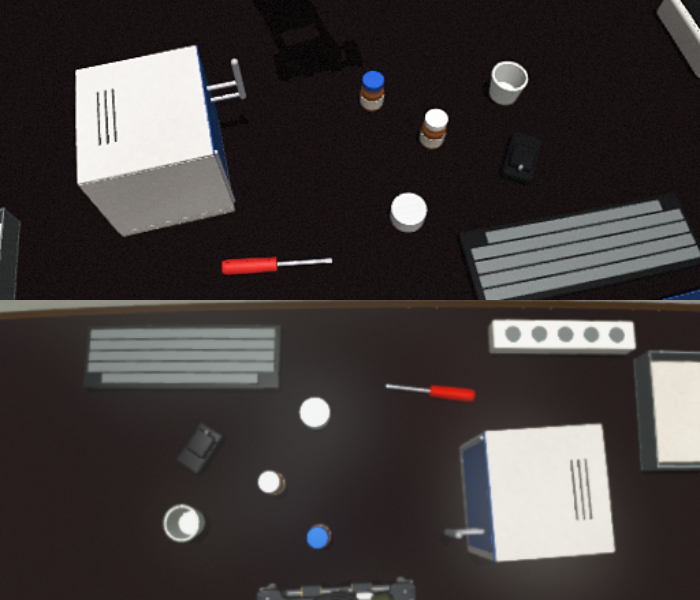

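The last picture shows the door shut, with the handle at (238, 80) in the scene half and (463, 534) in the top half. The other objects are in their places, and the arm is clear.

```bash
python3 -c "
from station import ctrl
print(ctrl.hand_in())"
```

```text
the job is handed in; nothing more can be done
None
```

The orange-capped jar is in the door's bin, the door is shut with the catch holding it, and I handed the job in at about 30.6 s.

- **Opening:** I hooked the handle bar loosely and swung the door out to about 1.67 rad.
- **Jar:** My first lift started before the jaws had closed, so the fingers caught the cap. I set the jar back down, regripped it on its straight side and stood it in the bin. It was upright when last seen; with the door shut I could not see it.
- **Closing:** I pushed the door slowly past the airing position. At the second ridge I read about 3.4 N, then the force dropped and the door moved ahead of the finger.

**Last checks:**
- **Held home:** The door resisted both ways about θ ≈ 0: about 6.5–7 N for roughly 1 mm inward, and 2.5 N for 0.9 mm outward. It sprang back to about -0.001 rad after the push and sat at about -0.002 rad once I let go.
- **Bumper:** I estimate it was compressed about 2 mm at most, against the 4 mm limit.
- **Clear of everything:** The arm was away from the cabinet. The tin, mouse, screwdriver and other two jars showed no shift beyond about 3 mm of depth noise. I checked the cup only by eye in the last picture.

No final check disagreed. I did not see the outer ridge in the sampled forces while closing, and I judged the catch only by feel and camera angle because the roller and bumper values are not reported.

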